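Free the left-hand spindle nut of a bench strip slitter

ROBOT

A 6-joint arm with a two-finger parallel gripper is mounted at the origin on the work surface. World frame = base frame: x ahead of the robot, y to its left, z up, the work surface at z = 0. Lengths are in m, angles in rad, forces in N, time in s.
With the tool pointing down it reaches from about 0.375 to 0.9 m from the base axis. Payload 3.1 kg.
Tool frame: the origin (TCP) lies midway between the tips of the shut fingers; the grasp point (between the pads) lies grip_point_offset behind it (grip_point_offset is the distance from the TCP to the grasp point, in m); y points along the fingers, z is the direction in which the jaws open and shut, and the axes are right-handed (so a half turn about y gives the same grasp; the last joint's range is limited). The gripper opens to 87 mm and grips with 3 to 60 N. Pads are 19 mm wide; open, the fingers measure 117 mm over their backs; the gripper's body (75 mm by 190 mm) begins 51 mm behind the grasp point.
Start: joints at [0.986, 0.527, 1.433, -0, 1.181, -0.178], TCP at [0.247, 0.574, 0.223] pointing down, gripper open.
Joint ranges: [-3.08, 3.08], [-0.75, 2.2], [0.22, 2.44], [-1.43, 4.57], [0, 2.65], [-2.85, 2.85]. Speed limits (rad/s): [2.79, 2.79, 3.14, 3.14, 3.14, 3.14].

INTERFACE

Orientations are given as a unit quaternion [x, y, z, w].
In Python, from rig import * gives the robot as it stands.
- The arm moves only by the tool jog_arm, never from a script. Its argument "increments" is a list that holds one entry, the list of rows, each a list of 7 numbers: the turn, a rotation vector about the world's x, y, z in degrees, then the shift along the world's x, y, z in m, then the closure, from -1 (fully open) to 1 (shut), so that 0 is half open. In form: [[[rx, ry, rz, x, y, z, jaw], ...]]. A call has 1 to 8 rows; each row is the pose to reach, as a shift and turn from the pose measured when the call began; what a row does not reach only later rows make up. A row lasts 1/10 s, in which the tool goes at most 50 mm and 8.59 degrees, less where a joint would pass 70% of its speed; a pose out of reach is approached as far as the arm can. A call with a gripper value outside its range is refused whole. The fingers move at their own pace and stop on an object; "squeeze" is the grip in N (left out, the last holds). Time passes only in rows, so rows that repeat a pose let the fingers close. It gives the time, the measured TCP pose, the force and the opening at its end, in the units of the state.
- get_obs(): the state, without advancing time (a new reading comes with each control period).
- camera(name): name is "side" or "top" or "wrist"; returns the picture (384x512x3 uint8, red, green, blue); there is no depth.
- camera_info(name): a dict with "K" (3x3 intrinsics, pixels), "R" (3x3) and "t" (3): a world point X has camera coordinates R X + t. Camera axes: x right, y down, z forward; pixel columns grow to the right and rows downward; lengths in m; the calibration is good to about 2 mm. The wrist camera is an equidistant fisheye: a pixel r from the principal point sees the ray r / f radians off the axis. A picture is of the moment at which its call begins: read the wrist's pose just before it. camera_info takes no time and is no camera call; for the wrist camera it gives the pose at the moment of the call.
- hand_in(): hands the job in, once; it reports no verdict.
The state is a dict: "time": time; "q": joint angles; "joint_velocities": joint speeds; "joint_torque": joint torques, N m; "position": TCP position; "tool_rot": TCP orientation; "ft_force": force on the tool from outside, world axes, zero at the start; "moment": the same for the moment, N m; "grip_width": finger opening in m.
Only numpy, scipy, OpenCV 4.12 (cv2) and the standard library are available. Lean on these libraries where they do the work, as an engineer would, in place of code of your own. Each camera call takes 0.05 s, during which the arm holds its last target.

TASK

Take the T-key from its wooden holder and use it on the slitter head with the notched collar, whose clamp nut has a left-hand thread: press the key lightly but fully home in the nut's square recess, then unscrew the nut by turning it clockwise, keeping the key lightly pressed home but never leaning hard on it as the nut rises, until its engraved line meets the engraved line on the collar. Then stand the key back in its holder and let go, leaving the other slitter head and everything else on the bench as it was.

Things in the scene. Friction and masses are not known exactly. Their poses are not given: they have to be found in the camera images.
- key: Loose steel T-key, 96 mm tall, about 0.18 kg, standing upright in the holder at the start. Origin at the centre of its lower end face, z up along the shank towards the T-bar. The shank is 14 mm square with flats facing the key's x and y; its lowest 3 mm taper in to 11.6 mm square. The T-bar on top is 66 mm long along the key's x, 14 mm wide along y, flush with the shank's two y faces, and spans z = 80 to 96 mm. Grip it from above across y (14 mm) at mid-bar.
- holder: Fixed light-wood block 60 x 60 x 55 mm, origin at the centre of its underside, z up. A square hole 18 mm wide and 43 mm deep (floor 12 mm above the underside) opens in the middle of its top, sides parallel to the block's x and y. The key's lower end stands on the hole's floor, so the T-bar is 92 to 108 mm above the underside. At the start the key's axes are about parallel to the block's.
- notched_unit: Fixed slitter head with the left-hand nut: round grey housing 104 mm across, 55 mm high, with a thin cutter disc round it, topped by an aluminium collar 84 mm across, 8 mm thick. Ten short dark notches round the collar's rim mark the left-hand thread; in the gap they leave, an engraved dark line 12 mm long runs radially along the unit's +x. Origin at the centre of its underside, z up on the nut's axis.
- notched_nut_mouth (a point): Centre of the mouth of the square recess in the notched unit's nut, on the nut's axis, about 87 to 89 mm above the bench; turns and rises with the nut, z up. The nut is a round steel flange 60 mm across with a 36 mm square block 20 mm high on it; the recess is 15.8 mm wide and 15 mm deep, sides parallel to this point's x and y. The nut's engraved line lies on the flange along this point's +x direction.
- notched_nut_pad: Brass thrust pad that forms the floor of the notched unit's recess, 15 mm below its mouth and level; it turns and rises with the nut. The key's end bears on it when fully home; it is rigid and is harmed by a push of more than 25 N. Origin 5 mm below its bearing face.
- notched_nut (a joint): Angle of the notched unit's nut in rad, growing clockwise seen from above (unscrewing). Starts between 0 and 0.5. At 1.40 the nut's line meets the collar's line (its axes are then parallel to the unit's). The nut resists with about 0.15 N m and stays where it is left; as it unscrews it rises 2.5 mm per rad, up against whatever is bearing down in its recess. Thread ends at -0.15 (tight) and 2.2.
- plain_unit: The other fixed slitter head, the same in shape and size but with a smooth collar rim without notches. Not to be touched.
- plain_nut (a joint): Angle of the plain unit's nut in rad, growing clockwise seen from above; it must stay as it is.
- glue: Bystander: white glue bottle with orange cap, 68 mm across, 140 mm tall, origin at the centre of its underside.
- tape: Bystander: paper-coloured roll of masking tape lying flat, 84 mm across, 24 mm high, origin at the centre of its underside.
- brush: Bystander: wooden brush lying on the bench.
- tray: Bystander: teal paint tray 260 x 340 mm, 50 mm high, origin at the centre of its underside.
Not all that is in view belongs to the job. Several things look just like the holder: the one meant starts farthest to the robot's right.

How it is judged:
On the way, in this order (a step that is already met when the one before it is completed fails the run):
1. the key is fully home, upright and lightly pressed (over 1 N) on the pad in the notched unit's recess before the nut has been unscrewed (horizontal distance between key and notched_nut_mouth below 0.004 m and z of key in the frame of notched_nut_mouth below -0.0125 m and angle between key's own z axis and vertical below 0.12 rad and contact force between key and notched_nut_pad above 1 N and value of joint notched_nut below 0.9 rad), for 0.1 s.
2. the nut is unscrewed clockwise to the mark with the key still pressed home (over 1 N) on the pad (value of joint notched_nut between 1.26 and 1.54 rad and contact force between key and notched_nut_pad above 1 N), for 0.1 s.
At the end, for the whole second after the job is handed in: The notched unit's nut stands with its line at the collar's line (joint 1.40 within 0.14 rad), and the key stands released, upright (within 0.15 rad) and still in the holder's hole, its end within 4 mm of the hole's floor (value of joint notched_nut between 1.26 and 1.54 rad and horizontal distance between key and holder below 0.008 m and z of key in the frame of holder below 0.016 m and angle between key's own z axis and vertical below 0.15 rad and linear speed of key below 0.02 m/s); the robot touches nothing.
It fails at once if the key leaned on hard: over 25 N on the pad, or over 60 N of contact in all with the notched unit (turning alone takes about 30 N, on the recess's flanks) (contact force between key and notched_nut_pad above 25 N or contact force between key and notched_unit above 60 N).
It fails at once if the nut tightened the wrong way up to its end, or turned far past the mark (value of joint notched_nut below -0.1 rad or value of joint notched_nut above 1.75 rad).
It fails at once if the notched unit gripped or pushed by the gripper itself instead of the key (contact force between the fingers and notched_unit above 5 N).
It fails at once if the plain unit pushed with the key or the gripper (contact force between any of key, the arm, the fingers and plain_unit above 5 N).
It fails at once if a bystander moved by more than 30 mm (distance of any of glue, tape, brush, tray from where it was at the start of the episode above 0.03 m).
It also fails if it takes over 54 s, if anything falls off the work surface, if the arm or the gripper's body presses on something with over 40 N, if the wrist force passes 120 N, or if a joint passes its speed limit or range.

## Working session

There is one attempt and no reset: what is moved stays moved. The work goes in short steps, Python scripts to look and compute and a tool call to move; the robot and the scene stay as the last step left them, time stands still between calls to the robot, and variables do not carry over. Pictures are saved under pics/ and viewed, and the job is handed in when it is done.

Besides the shell and the picture viewer there is one more tool, called after "Call:" by a JSON object that holds its "api" and its "payload". jog_arm: Moves the arm, as the interface text tells. Its arguments: {"type":"object","properties":{"increments":{"type":"array","items":{"type":"array","items":{"type":"array","items":{"type":"number"}}}},"squeeze":{"type":"number"}},"required":["increments"]}

```bash
ls; mkdir -p pics
python3 - <<'E'
from rig import *
import cv2
o=get_obs();print(o)
for n in ["side","top","wrist"]:
    i=camera_info(n);print(n,i)
    cv2.imwrite(f"pics/{n}0.png",cv2.cvtColor(camera(n),cv2.COLOR_RGB2BGR))
E
```

```text
pics
{'time': 0.0, 'q': array([ 9.85492422e-01,  5.28480391e-01,  1.43390551e+00, -3.22596974e-05,
        1.18134660e+00, -1.78477760e-01]), 'joint_velocities': array([-0.00095936, -0.00192204, -0.00047904,  0.00045829, -0.00104125,
        0.00074901]), 'joint_torque': array([ 1.32471909e-03, -4.40040922e+01, -1.76596105e+01,  6.35424117e-02,
        5.80999686e-02, -1.62768565e-04]), 'position': array([0.24687313, 0.57338943, 0.22156185]), 'tool_rot': array([ 0.69323468, -0.14311273,  0.14256841, -0.69182272]), 'ft_force': array([-0.20436107,  0.14049279,  0.82411583]), 'moment': array([ 0.04560919, -0.02485467, -0.03372257]), 'grip_width': 0.08705175567291887}
side {'K': array([[479.05129155,   0.        , 258.64735459],
       [  0.        , 479.05129155, 191.13082773],
       [  0.        ,   0.        ,   1.        ]]), 'R': array([[ 0.92846094, -0.37109693, -0.01572723],
       [-0.29864487, -0.72067517, -0.62565049],
       [ 0.22084275,  0.5855889 , -0.77994494]]), 't': array([-0.51528144,  0.26155836,  1.31650979])}
top {'K': array([[453.88846787,   0.        , 246.35681742],
       [  0.        , 453.88846787, 191.51474044],
       [  0.        ,   0.        ,   1.        ]]), 'R': array([[-0.0088358 , -0.99973449, -0.02128082],
       [-0.99196896,  0.01144846, -0.12596236],
       [ 0.12617255,  0.01999694, -0.99180674]]), 't': array([0.09107132, 0.57514029, 1.57894042])}
wrist {'K': array([[297.31863964,   0.        , 252.63864703],
       [  0.        , 297.31863964, 188.28657729],
       [  0.        ,   0.        ,   1.        ]]), 'R': array([[ 3.96162128e-01,  9.18180526e-01, -3.01917260e-04],
       [ 8.87690821e-01, -3.82922834e-01,  2.55685567e-01],
       [ 2.34649897e-01, -1.01560947e-01, -9.66759949e-01]]), 't': array([-0.62349042, -0.02938241,  0.38984034])}
```

View pics/top0.png

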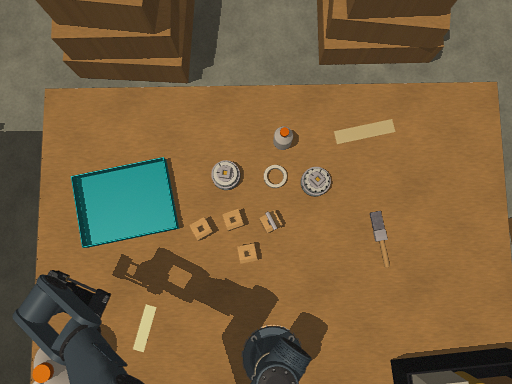

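View pics/side0.png

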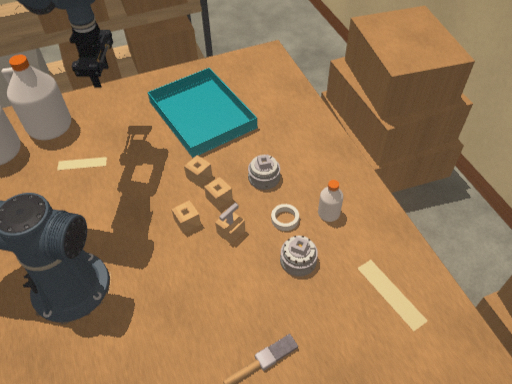

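View pics/wrist0.png

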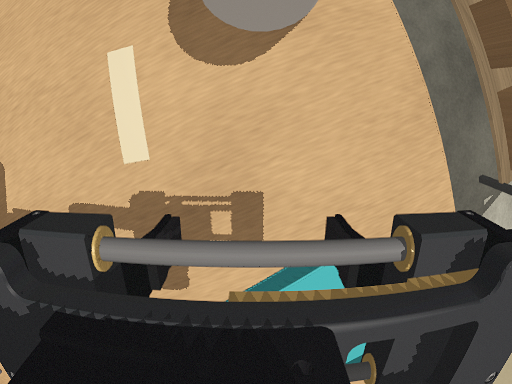

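Top view: four holder-like blocks at (203,229), (234,218), (248,253) and (272,221). The last is farthest right (image right is −y) and has the key in it. The heads are at (227,175) and (317,181). I'll enlarge these to confirm.

Run:
```python
import cv2,numpy as np
t=cv2.imread("pics/top0.png");s=cv2.imread("pics/side0.png")
r=lambda a:cv2.resize(a,(400,300),interpolation=cv2.INTER_CUBIC)
out=np.vstack([np.hstack([r(t[151:211,277:357]),r(t[191:251,232:312])]),np.hstack([r(s[225:285,258:338]),r(s[191:251,190:270])])])
cv2.imwrite("pics/crop0.png",out)
```

```text
(no output)
```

View pics/crop0.png

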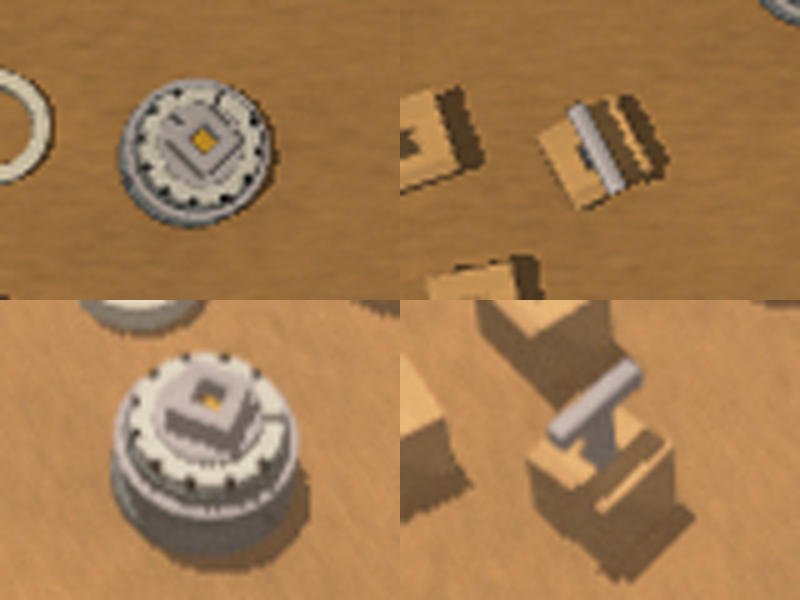

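```bash
cat > h.py <<'E'
from rig import *
import numpy as np,cv2
from scipy.spatial.transform import Rotation as Ro
def ray(i,p,fish=False):
    K=i["K"];v=np.array([(p[0]-K[0,2])/K[0,0],(p[1]-K[1,2])/K[1,1]])
    if fish:
        r=np.linalg.norm(v);d=np.r_[v/max(r,1e-9)*np.sin(r),np.cos(r)]
    else: d=np.r_[v,1]
    return -i["R"].T@i["t"], i["R"].T@d
def onz(i,p,z,fish=False):
    c,d=ray(i,p,fish);return c+d*(z-c[2])/d[2]
def proj(i,X,fish=True):
    X=np.atleast_2d(X)@i["R"].T+i["t"]
    if fish:
        rho=np.linalg.norm(X[:,:2],axis=1);th=np.arctan2(rho,X[:,2]);u=X[:,:2]/np.maximum(rho,1e-9)[:,None]*th[:,None]
    else: u=X[:,:2]/X[:,2:]
    return u*i["K"][0,0]+i["K"][:2,2]
E
python3 - <<'E'
from h import *
T=camera_info("top");S=camera_info("side")
print("key",onz(T,(271.4,220.6),.108),onz(S,(229,211.4),.108))
print("bar ends",onz(T,(232+(573-400)/5,191+107/5),.108),onz(T,(232+(618-400)/5,191+190/5),.108))
print("nut",onz(T,(317.8,179),.088),onz(S,(299.6,244.4),.088))
print("collar line",onz(T,(277+44,151+97/5),.063),"nutline",onz(T,(277+178/5,151+120/5),.068))
o=get_obs();R=Ro.from_quat(o["tool_rot"]).as_matrix();print(R)
i=camera_info("wrist");c=-i["R"].T@i["t"];print("cam in tool",R.T@(c-o["position"]),R.T@i["R"].T)
E
```

```text
key [4.67198099e-01 1.84751998e-04 1.08000000e-01] [ 0.46686417 -0.00260219  0.108     ]
bar ends [0.49508142 0.01595999 0.108     ] [ 0.43880233 -0.01348438  0.108     ]
nut [ 0.6102565  -0.16263564  0.088     ] [ 0.60920302 -0.16436264  0.088     ]
collar line [ 0.64450297 -0.17818386  0.063     ] nutline [ 0.62769515 -0.14768572  0.068     ]
[[ 9.18395923e-01 -8.85160263e-04  3.95661656e-01]
 [-3.95662552e-01 -1.36571245e-03  9.18394948e-01]
 [-2.72566663e-04 -9.99998676e-01 -1.60448952e-03]]
cam in tool [-0.07083574 -0.16249083 -0.00100605] [[ 5.45005409e-04  9.66677857e-01  2.55995359e-01]
 [-1.57930853e-03 -2.55994246e-01  9.66677015e-01]
 [ 9.99998604e-01 -9.31139857e-04  1.38716434e-03]]
```

Run:
```python
from h import *
import rig;print([n for n in dir(rig) if not n.startswith('_')]); print(grip_point_offset)
```

```text
['Unreachable', 'camera', 'camera_info', 'get_obs', 'grip_point_offset', 'hand_in']
0.0187
```

Call:
{"api": "jog_arm", "payload": {"increments": [[[0, 0, 8, 0.017, -0.045, 0.005, -1], [0, 0, 16, 0.034, -0.09, 0.01, -1], [0, 0, 24, 0.051, -0.135, 0.02, -1], [0, 0, 32, 0.068, -0.18, 0.03, -1], [0, 0, 40, 0.085, -0.225, 0.03, -1], [0, 0, 48, 0.102, -0.27, 0.03, -1], [0, 0, 51, 0.119, -0.315, 0.03, -1], [0, 0, 51, 0.136, -0.36, 0.03, -1]]]}}

```text
time: 0.95
position: [0.3808, 0.2179, 0.2519]
tool_rot: [0.687, 0.17, -0.17, -0.686]
ft_force: [1.6, -0.5, -0.4]
grip_width: 0.0873
```

Call:
{"api": "jog_arm", "payload": {"increments": [[[0, 0, 0, 0.018, -0.045, 0, -1], [0, 0, 0, 0.035, -0.09, 0, -1], [0, 0, 0, 0.053, -0.135, 0, -1], [0, 0, 0, 0.07, -0.18, 0, -1], [0, 0, 0, 0.086, -0.219, 0, -1], [0, 0, 0, 0.086, -0.219, 0, -1], [0, 0, 0, 0.086, -0.219, 0, -1]]]}}

```text
time: 1.65
position: [0.4666, -0.0018, 0.2515]
tool_rot: [0.687, 0.169, -0.169, -0.686]
ft_force: [-0.8, 0.5, -0.2]
grip_width: 0.087
```

Run:
```python
from h import *
o=get_obs();print(o["position"],o["joint_velocities"].round(3),o["q"].round(3));print(Ro.from_quat(o["tool_rot"]).as_matrix().round(4))
i=camera_info("wrist");np.savez("w1.npz",**i)
im=cv2.cvtColor(camera("wrist"),cv2.COLOR_RGB2BGR);cv2.imwrite("pics/w1.png",im)
```

```text
[ 0.46664398 -0.00179813  0.25148161] [ 0.043 -0.016  0.029  0.006  0.004  0.003] [-2.430e-01  2.750e-01  1.780e+00 -1.000e-03  1.087e+00 -2.297e+00]
[[ 8.857e-01 -3.000e-04 -4.643e-01]
 [ 4.643e-01 -8.000e-04  8.857e-01]
 [-7.000e-04 -1.000e+00 -6.000e-04]]
```

View pics/w1.png

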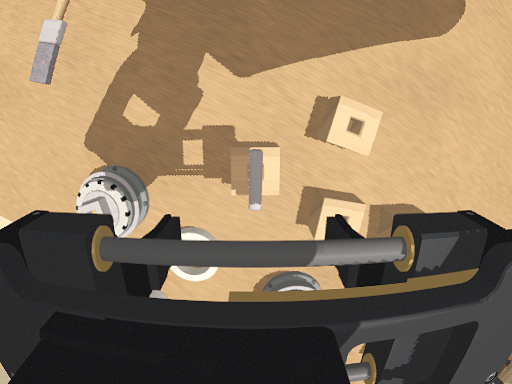

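The wrist view shows the key's bar from (255,150) to (255,208) above its block, and the notched head at (112,203). I'll enlarge the key.

Run:
```python
import cv2
t=cv2.imread("pics/w1.png")
cv2.imwrite("pics/c1.png",cv2.resize(t[140:215,210:310],(800,600),interpolation=cv2.INTER_NEAREST))
```

```text
(no output)
```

View pics/c1.png

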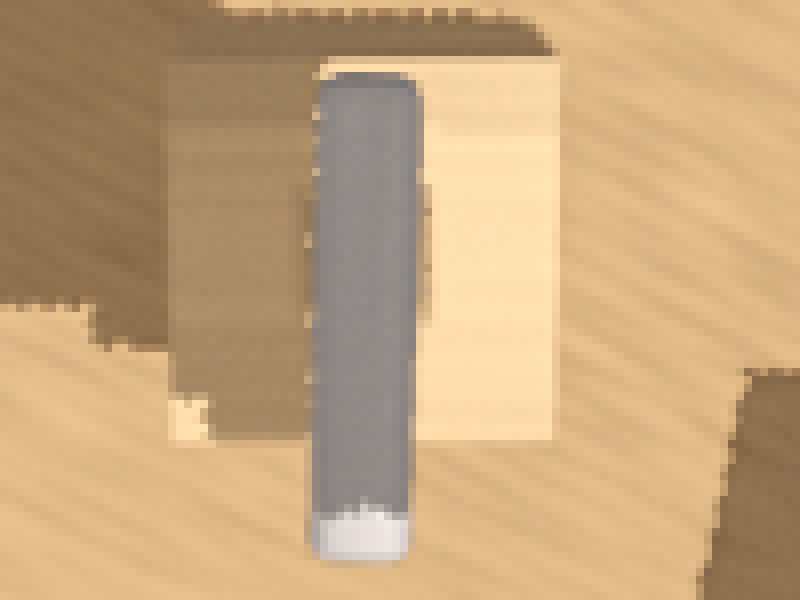

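Run:
```python
from h import *
i=dict(np.load("w1.npz"))
c=lambda x,y:(210+x/8-.5,140+y/8-.5)
P=lambda x,y,z:onz(i,c(x,y),z,True)[:2]
for y0 in (72,86):
  b=[P(318,y0,.108),P(420,y0,.108),P(408,562,.108),P(312,562,.108)]
  print("bar",y0,np.mean(b,0),np.linalg.norm(b[0]-b[3]),np.linalg.norm(b[2]-b[3]),np.linalg.norm(b[0]-b[1]))
  d=(b[3]+b[2]-b[0]-b[1]);print(np.degrees(np.arctan2(d[1],d[0])))
h=[P(165,57,.055),P(558,57,.055),P(553,440,.055),P(168,440,.055)]
print("holder",np.mean(h,0),[np.linalg.norm(h[k]-h[k-1]) for k in range(4)])
d=h[3]+h[2]-h[0]-h[1];print(np.degrees(np.arctan2(d[1],d[0])))
```

```text
bar 72 [0.46606355 0.00123308] 0.06674606659150802 0.013054994956312743 0.013192352496991357
26.716833450813958
bar 86 [0.46687426 0.00165925] 0.06491468651073802 0.013054994956312743 0.013205789664937245
26.688260503766458
holder [0.46711092 0.0016994 ] [np.float64(0.060444950552216235), np.float64(0.059688446302490636), np.float64(0.060491881519835415), np.float64(0.06060843881363021)]
27.567733792885935
```

Call:
{"api": "jog_arm", "payload": {"increments": [[[0, 0, -0.5, 0.0003, 0.0033, -0.03, -1], [0, 0, -0.5, 0.0003, 0.0033, -0.07, -1], [0, 0, -0.5, 0.0003, 0.0033, -0.11, -1], [0, 0, -0.5, 0.0003, 0.0033, -0.14, -1], [0, 0, -0.5, 0.0003, 0.0033, -0.16, -1], [0, 0, -0.5, 0.0003, 0.0033, -0.17, -1], [0, 0, -0.5, 0.0003, 0.0033, -0.17, -1]]]}}

```text
time: 2.4
position: [0.4651, 0.0039, 0.0806]
tool_rot: [-0.687, -0.166, 0.169, 0.687]
ft_force: [0.1, -0.4, -0.0]
grip_width: 0.0872
```

Run:
```python
from h import *
o=get_obs();print(o["position"],o["ft_force"])
cv2.imwrite("pics/w2.png",cv2.cvtColor(camera("wrist"),cv2.COLOR_RGB2BGR))
```

```text
[0.4651189  0.00389337 0.08061875] [ 0.0842658  -0.39649243 -0.03312378]
```

View pics/w2.png

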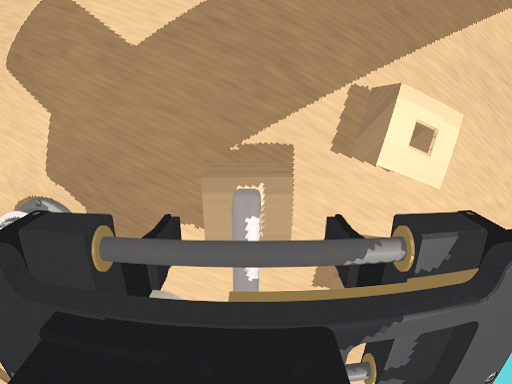

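Call:
{"api": "jog_arm", "payload": {"increments": [[[0, 0, 0, 0.0019, -0.0023, 0.0006, -1], [0, 0, 0, 0.0019, -0.0023, 0.0006, -1], [0, 0, 0, 0.0019, -0.0023, 0.0006, -1]]]}}

```text
time: 2.75
position: [0.4687, 0.001, 0.0831]
tool_rot: [0.687, 0.167, -0.167, -0.687]
ft_force: [-0.6, 0.9, 1.0]
grip_width: 0.0871
```

Run:
```python
from h import *
o=get_obs();print(o["position"],o["ft_force"],o["joint_velocities"]);print(Ro.from_quat(o["tool_rot"]).as_matrix().round(4))
```

```text
[0.46867956 0.00098817 0.08307663] [-0.56463592  0.90523324  0.96131906] [-0.0015633   0.00499035  0.00684707  0.00034027 -0.0011685   0.00101197]
[[ 8.882e-01  7.000e-04 -4.595e-01]
 [ 4.595e-01 -9.000e-04  8.882e-01]
 [ 2.000e-04 -1.000e+00 -1.100e-03]]
```

Call:
{"api": "jog_arm", "payload": {"increments": [[[0, 0, 0, -0.0017, 0.0006, -0.0015, -1], [0, 0, 0, -0.0017, 0.0006, -0.0015, -1], [0, 0, 0, -0.0017, 0.0006, -0.0015, 1], [0, 0, 0, -0.0017, 0.0006, -0.0015, 1], [0, 0, 0, -0.0017, 0.0006, -0.0015, 1], [0, 0, 0, -0.0017, 0.0006, -0.0015, 1], [0, 0, 0, -0.0017, 0.0006, -0.0015, 1], [0, 0, 0, -0.0017, 0.0006, -0.0015, 1]]], "squeeze": 45}}

```text
time: 3.55
position: [0.467, 0.0016, 0.0816]
tool_rot: [0.687, 0.167, -0.167, -0.687]
ft_force: [-0.4, -0.4, 0.3]
grip_width: 0.047
```

Run:
```python
from h import *
o=get_obs();print(o["position"],o["ft_force"],o["joint_velocities"].round(3),o["grip_width"]);print(Ro.from_quat(o["tool_rot"]).as_matrix().round(4))
```

```text
[0.46700311 0.00158513 0.0815659 ] [-0.438707   -0.35619436  0.30363295] [-0.001 -0.001  0.001 -0.    -0.    -0.001] 0.047015143000881866
[[ 8.882e-01  7.000e-04 -4.595e-01]
 [ 4.595e-01 -9.000e-04  8.882e-01]
 [ 2.000e-04 -1.000e+00 -1.100e-03]]
```

Still closing at 0.047 m opening, so I'll hold.

Call:
{"api": "jog_arm", "payload": {"increments": [[[0, 0, 0, 0, 0, 0, 1], [0, 0, 0, 0, 0, 0, 1], [0, 0, 0, 0, 0, 0, 1], [0, 0, 0, 0, 0, 0, 1], [0, 0, 0, 0, 0, 0, 1], [0, 0, 0, 0, 0, 0, 1]]]}}

```text
time: 4.15
position: [0.467, 0.0016, 0.0815]
tool_rot: [0.687, 0.167, -0.167, -0.687]
ft_force: [0.4, -0.6, -0.9]
grip_width: 0.0136
```

Run:
```python
from h import *
o=get_obs();print(o["position"],o["ft_force"],o["moment"],o["joint_velocities"].round(3),o["grip_width"])
```

```text
[0.4669762  0.00160303 0.08153403] [ 0.40177724 -0.56788086 -0.85230848] [ 0.07523061  0.02392322 -0.01892996] [-0.     0.    -0.001  0.002 -0.001 -0.   ] 0.0135535389507901
```

Call:
{"api": "jog_arm", "payload": {"increments": [[[0, 0, 0, 0, 0, 0.01, 1], [0, 0, 0, 0, 0, 0.03, 1], [0, 0, 0, 0, 0, 0.06, 1], [0, 0, 0, 0, 0, 0.09, 1], [0, 0, 0, 0, 0, 0.12, 1], [0, 0, 0, 0, 0, 0.14, 1], [0, 0, 0, 0, 0, 0.14, 1], [0, 0, 0, 0, 0, 0.14, 1]]]}}

```text
time: 4.95
position: [0.4665, 0.0017, 0.2216]
tool_rot: [0.687, 0.167, -0.167, -0.687]
ft_force: [0.3, 0.1, -2.0]
grip_width: 0.0137
```

Run:
```python
from h import *
o=get_obs();print(o["position"],o["ft_force"],o["moment"],o["joint_velocities"].round(3),o["grip_width"],o["q"])
cv2.imwrite("pics/w3.png",cv2.cvtColor(camera("wrist"),cv2.COLOR_RGB2BGR))
```

```text
[0.46649827 0.00172438 0.22160318] [ 0.33577982  0.07755175 -2.045258  ] [0.11835467 0.01740868 0.04026167] [-0.     0.031  0.024  0.001  0.002  0.001] 0.013682586470221572 [-2.36074013e-01  3.16401929e-01  1.81886606e+00 -8.35170439e-04
  1.00532878e+00 -2.28387688e+00]
```

View pics/w3.png

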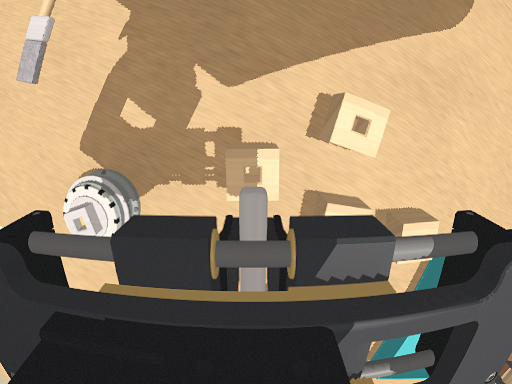

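Call:
{"api": "jog_arm", "payload": {"increments": [[[0, 0, -8, 0.019, -0.022, 0, 1], [0, 0, -16, 0.038, -0.044, 0, 1], [0, 0, -24, 0.057, -0.066, 0, 1], [0, 0, -32, 0.076, -0.088, 0, 1], [0, 0, -40, 0.095, -0.11, 0, 1], [0, 0, -48, 0.114, -0.132, 0, 1], [0, 0, -56, 0.133, -0.154, 0, 1], [0, 0, -64, 0.152, -0.176, 0, 1]]]}}

```text
time: 5.8
position: [0.6174, -0.1746, 0.218]
tool_rot: [-0.67, 0.226, -0.222, 0.671]
ft_force: [-0.6, -0.6, -1.9]
grip_width: 0.0136
```

Call:
{"api": "jog_arm", "payload": {"increments": [[[0, 0, -8, 0.02, -0.022, 0, 1], [0, 0, -14, 0.03, -0.035, 0, 1], [0, 0, -14, 0.03, -0.035, 0, 1], [0, 0, -14, 0.03, -0.035, 0, 1]]]}}

```text
time: 6.2
position: [0.6458, -0.2088, 0.2156]
tool_rot: [-0.638, 0.308, -0.3, 0.639]
ft_force: [-0.1, 0.3, -2.2]
grip_width: 0.0137
```

Run:
```python
from h import *
o=get_obs();print(o["position"],o["ft_force"],o["moment"],o["joint_velocities"].round(3),o["grip_width"],o["q"])
print(Ro.from_quat(o["tool_rot"]).as_matrix().round(4))
i=camera_info("wrist");np.savez("w4.npz",**i,p=o["position"],q=o["tool_rot"])
im=cv2.cvtColor(camera("wrist"),cv2.COLOR_RGB2BGR);cv2.imwrite("pics/w4.png",im)
```

```text
[ 0.64584831 -0.2087633   0.21558974] [-0.13988051  0.3381622  -2.21355936] [ 0.02804194 -0.02730864  0.02083621] [ 0.013 -0.024  0.018  0.002  0.001  0.003] 0.013690760666511006 [-0.47793516  0.61377868  1.28394683  0.00235948  1.25525162 -1.16136088]
[[ 0.6308 -0.0091  0.7759]
 [-0.7758  0.0072  0.6309]
 [-0.0113 -0.9999 -0.0025]]
```

View pics/w4.png

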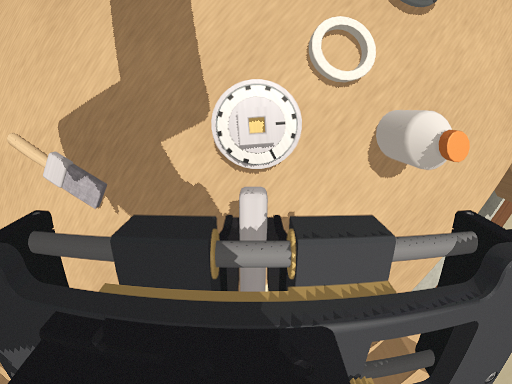

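Run:
```python
import cv2
t=cv2.imread("pics/w4.png")
cv2.imwrite("pics/c4.png",cv2.resize(t[87:162,207:307],(800,600),interpolation=cv2.INTER_NEAREST))
```

```text
(no output)
```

View pics/c4.png

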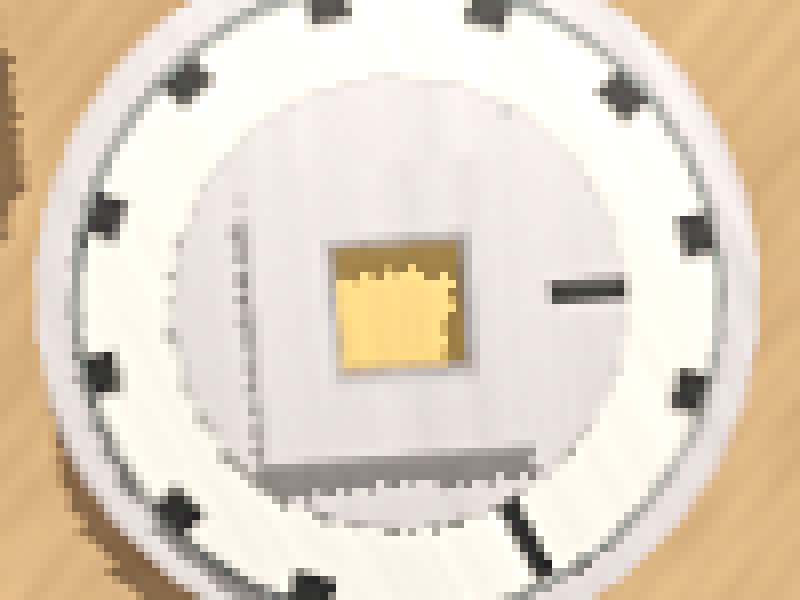

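Run:
```python
from h import *
i=dict(np.load("w4.npz"))
P=lambda x,y,z:onz(i,(207+x/8-.5,87+y/8-.5),z,True)[:2]
ang=lambda d:np.degrees(np.arctan2(d[1],d[0]))
r=[P(325,240,.088),P(467,233,.088),P(473,375,.088),P(335,382,.088)]
c=np.mean(r,0);print("recess",c,[np.linalg.norm(r[k]-r[k-1]) for k in range(4)])
print("sides",ang(r[1]-r[0]),ang(r[2]-r[3]),ang(r[3]-r[0])+90,ang(r[2]-r[1])+90)
# collar circle: outer boundary pts at z .063
pts=np.array([P(72,300,.063),P(725,300,.063)]);print("collar d",np.linalg.norm(pts[0]-pts[1]),pts.mean(0))
n=[P(548,292,.068),P(627,290,.068)];k=[P(508,503,.063),P(545,573,.063)]
print("nutline",ang(n[1]-n[0]),ang(n[1]-c),"collar",ang(k[1]-k[0]),ang(k[1]-c),ang(k[0]-c))
nb=[P(180,73,.068)]
R=Ro.from_quat(i["q"]).as_matrix();print(ang(R[:2,0]),i["p"])
# key end location in world: predicted
print(i["p"]+R@[0,.0695,0][:3]*1 if False else i["p"]+R@np.array([0,-.0,0]), "end", i["p"]+R[:,1]*.0695)
```

```text
recess [ 0.61078804 -0.16171247] [np.float64(0.017436011798996485), np.float64(0.017223061656974317), np.float64(0.01741117633632833), np.float64(0.016844622752257284)]
sides 42.03983453629174 42.11710004813407 42.982651630795594 41.738555313851734
collar d 0.08662006767114935 [ 0.6105511  -0.16116621]
nutline 41.310532408371444 42.677029738212845 collar -22.67880380131641 -22.31987466705715 -22.194580099786844
-50.88608177181865 [ 0.64584831 -0.2087633   0.21558974]
[ 0.64584831 -0.2087633   0.21558974] end [ 0.64521752 -0.208261    0.14609442]
```

Call:
{"api": "jog_arm", "payload": {"increments": [[[-0.4, -0.5, 3, -0.01, 0.014, -0.01, 1], [-0.4, -0.5, 3, -0.023, 0.03, -0.02, 1], [-0.4, -0.5, 3, -0.0352, 0.0468, -0.03, 1], [-0.4, -0.5, 3, -0.0352, 0.0468, -0.034, 1], [-0.4, -0.5, 3, -0.0352, 0.0468, -0.034, 1], [-0.4, -0.5, 3, -0.0352, 0.0468, -0.034, 1], [-0.4, -0.5, 3, -0.0352, 0.0468, -0.034, 1], [-0.4, -0.5, 3, -0.0352, 0.0468, -0.034, 1]]]}}

```text
time: 7.05
position: [0.6113, -0.1622, 0.1826]
tool_rot: [0.646, -0.286, 0.288, -0.646]
ft_force: [-0.2, 0.0, -1.5]
grip_width: 0.0139
```

```bash
cat > st.py <<'E'
from h import *
import sys
o=get_obs();R=Ro.from_quat(o["tool_rot"]).as_matrix()
print(o["time"],o["position"].round(5),"F",o["ft_force"].round(2),"M",o["moment"].round(3),"v",np.abs(o["joint_velocities"]).max().round(4),"w",o["grip_width"],"yaw",np.degrees(np.arctan2(R[1,0],R[0,0])).round(2),"down",R[:,1].round(4),"q6",o["q"][5].round(3))
if len(sys.argv)>1:
    for n in ("wrist","side","top"):
        if n[0] in sys.argv[2]:
            i=camera_info(n);np.savez(f"{n}{sys.argv[1]}.npz",**i,p=o["position"],q=o["tool_rot"])
            cv2.imwrite(f"pics/{n}{sys.argv[1]}.png",cv2.cvtColor(camera(n),cv2.COLOR_RGB2BGR))
E
python3 st.py 5 ws
python3 - <<'E'
import cv2,numpy as np
a=cv2.imread("pics/wrist5.png")[130:250,170:330];b=cv2.imread("pics/side5.png")[200:280,250:357]
cv2.imwrite("pics/c5.png",np.hstack([cv2.resize(a,(400,300)),cv2.resize(b,(400,300))]))
E
```

```text
7.05 [ 0.6113  -0.16223  0.18264] F [-0.15  0.01 -1.54] M [-0.07   0.053  0.002] v 0.0072 w 0.013902619558418261 yaw -47.89 down [ 0.0014 -0.001  -1.    ] q6 -1.17
```

View pics/c5.png

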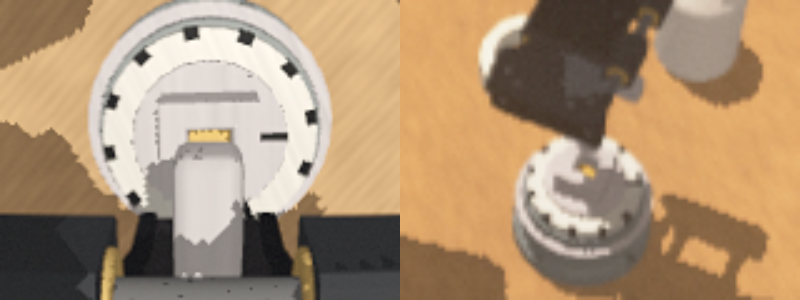

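Run:
```python
from h import *
i=dict(np.load("wrist5.npz"))
t=cv2.imread("pics/wrist5.png");cv2.imwrite("pics/c5b.png",cv2.resize(t[130:205,205:305],(800,600),interpolation=cv2.INTER_NEAREST))
for P in ([.6106,-.162,.088],):
  R=Ro.from_quat(i["q"]).as_matrix();ex=np.r_[R[:2,0],0];ez=np.r_[R[:2,2],0]
  P=np.array(P)
  for a,b in((-7.9,-7.9),(-7.9,7.9),(-18,-18),(-18,18)): print(a,b,(proj(i,P+ex*a/1e3+ez*b/1e3)[0]-[205,130]+.5)*8)
```

```text
-7.9 -7.9 [319.69213558 415.59110508]
-7.9 7.9 [461.7811219  415.45710773]
-18 -18 [227.59885492 326.79678729]
-18 18 [553.799773 326.529742]
```

View pics/c5b.png

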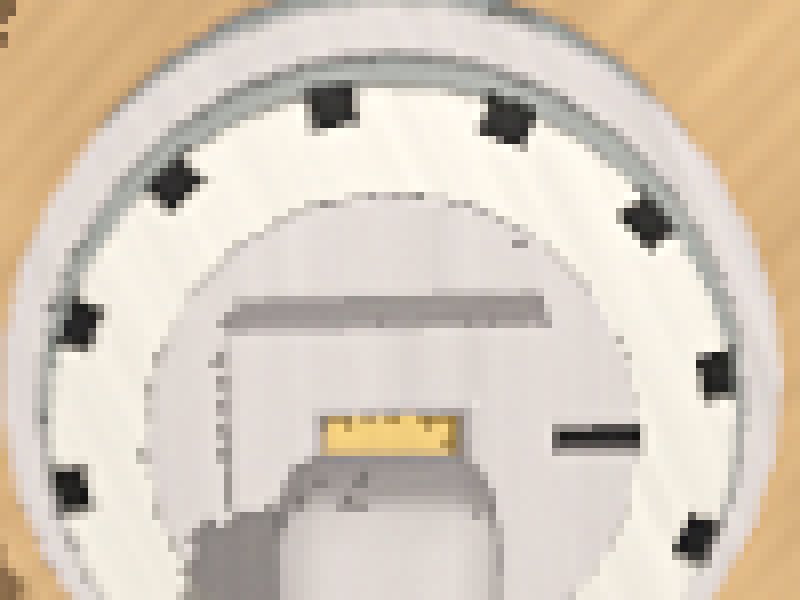

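Call:
{"api": "jog_arm", "payload": {"increments": [[[0, 0, 0.1, -0.0007, 0.0002, -0.005, 1], [0, 0, 0.1, -0.0007, 0.0002, -0.012, 1], [0, 0, 0.1, -0.0007, 0.0002, -0.019, 1], [0, 0, 0.1, -0.0007, 0.0002, -0.023, 1], [0, 0, 0.1, -0.0007, 0.0002, -0.027, 1], [0, 0, 0.1, -0.0007, 0.0002, -0.03, 1], [0, 0, 0.1, -0.0007, 0.0002, -0.032, 1], [0, 0, 0.1, -0.0007, 0.0002, -0.032, 1]]]}}

```text
time: 7.95
position: [0.6107, -0.1616, 0.1503]
tool_rot: [-0.646, 0.286, -0.287, 0.647]
ft_force: [1.7, 2.3, -2.4]
grip_width: 0.0136
```

```bash
python3 st.py
```

```text
7.95 [ 0.61073 -0.16162  0.15026] F [ 1.71  2.29 -2.41] M [ 0.187 -0.329 -0.017] v 0.0057 w 0.013594275329208098 yaw -47.8 down [ 1.7e-03 -3.0e-04 -1.0e+00] q6 -1.172
```

Call:
{"api": "jog_arm", "payload": {"increments": [[[0, 0, 0, 0.0004, 0.0005, -0.002, 1], [0, 0, 0, 0.0004, 0.0005, -0.004, 1], [0, 0, 0, 0.0004, 0.0005, -0.0055, 1], [0, 0, 0, 0.0004, 0.0005, -0.0055, 1]]]}}

```text
time: 8.35
position: [0.6108, -0.1611, 0.1444]
tool_rot: [-0.646, 0.286, -0.287, 0.647]
ft_force: [0.5, -0.1, -2.1]
grip_width: 0.0136
```

```bash
python3 st.py
```

```text
8.35 [ 0.61081 -0.16111  0.14439] F [ 0.48 -0.14 -2.09] M [ 0.025 -0.041 -0.008] v 0.0035 w 0.013596288461856976 yaw -47.79 down [ 9.e-04 -2.e-04 -1.e+00] q6 -1.171
```

Free of the walls. Feeling for the pad in small steps.

Call:
{"api": "jog_arm", "payload": {"increments": [[[0, 0, 0, 0, 0, -0.0005, 1], [0, 0, 0, 0, 0, -0.0009, 1], [0, 0, 0, 0, 0, -0.0009, 1]]]}}

```text
time: 8.65
position: [0.6108, -0.1611, 0.1435]
tool_rot: [-0.646, 0.286, -0.287, 0.647]
ft_force: [-0.6, -0.6, -1.3]
grip_width: 0.0139
```

```bash
python3 st.py
```

```text
8.65 [ 0.6108  -0.16113  0.14348] F [-0.63 -0.57 -1.26] M [ 0.001 -0.114  0.014] v 0.001 w 0.013899136796506902 yaw -47.8 down [ 9.e-04 -2.e-04 -1.e+00] q6 -1.171
```

Call:
{"api": "jog_arm", "payload": {"increments": [[[0, 0, 0, 0, 0, -0.0004, 1], [0, 0, 0, 0, 0, -0.0007, 1], [0, 0, 0, 0, 0, -0.0007, 1]]]}}

```text
time: 8.95
position: [0.6108, -0.1612, 0.1428]
tool_rot: [-0.646, 0.286, -0.287, 0.647]
ft_force: [0.8, 0.2, -0.9]
grip_width: 0.0136
```

Call:
{"api": "jog_arm", "payload": {"increments": [[[0, 0, 0, 0, 0, -0.0003, 1], [0, 0, 0, 0, 0, -0.0005, 1], [0, 0, 0, 0, 0, -0.0005, 1]]]}}

```text
time: 9.25
position: [0.6108, -0.1612, 0.1423]
tool_rot: [-0.646, 0.286, -0.287, 0.647]
ft_force: [0.9, 0.5, -1.4]
grip_width: 0.0134
```

Call:
{"api": "jog_arm", "payload": {"increments": [[[0, 0, 0, 0, 0, -0.0003, 1], [0, 0, 0, 0, 0, -0.0005, 1], [0, 0, 0, 0, 0, -0.0005, 1]]]}}

```text
time: 9.55
position: [0.6109, -0.1612, 0.1421]
tool_rot: [-0.646, 0.286, -0.287, 0.647]
ft_force: [-0.8, 0.5, 1.7]
grip_width: 0.0138
```

Call:
{"api": "jog_arm", "payload": {"increments": [[[0, 0, 0, 0, 0, -0.0004, 1], [0, 0, 0, 0, 0, -0.0006, 1], [0, 0, 0, 0, 0, -0.0006, 1]]]}}

```text
time: 9.85
position: [0.611, -0.1613, 0.1421]
tool_rot: [-0.646, 0.286, -0.287, 0.647]
ft_force: [0.1, 0.8, 5.2]
grip_width: 0.0139
```

```bash
python3 st.py; python3 st.py
```

```text
9.85 [ 0.61104 -0.16127  0.14206] F [0.12 0.77 5.18] M [ 0.167  0.209 -0.031] v 0.001 w 0.013894300512616904 yaw -47.79 down [ 1.7e-03 -7.0e-04 -1.0e+00] q6 -1.171
9.85 [ 0.61104 -0.16127  0.14206] F [0.12 0.77 5.18] M [ 0.167  0.209 -0.031] v 0.001 w 0.013894300512616904 yaw -47.79 down [ 1.7e-03 -7.0e-04 -1.0e+00] q6 -1.171
```

Call:
{"api": "jog_arm", "payload": {"increments": [[[0, 0, -3, 0, 0, -0.0006, 1], [0, 0, -6, 0, 0, -0.0006, 1], [0, 0, -8, 0, 0, -0.0006, 1], [0, 0, -8, 0, 0, -0.0006, 1]]]}}

```text
time: 10.25
position: [0.6115, -0.1609, 0.142]
tool_rot: [-0.625, 0.33, -0.332, 0.625]
ft_force: [0.2, 1.8, 5.8]
grip_width: 0.0137
```

```bash
python3 st.py
```

```text
10.25 [ 0.61153 -0.16088  0.14205] F [0.2  1.77 5.77] M [0.435 0.037 0.069] v 0.0236 w 0.013731491189221998 yaw -55.79 down [ 2.9e-03 -5.0e-04 -1.0e+00] q6 -1.032
```

Call:
{"api": "jog_arm", "payload": {"increments": [[[0, 0, -3, -0.0003, -0.0002, -0.0006, 1], [0, 0, -6, -0.0003, -0.0002, -0.0005, 1], [0, 0, -8, -0.0003, -0.0002, -0.0005, 1], [0, 0, -8, -0.0003, -0.0002, -0.0005, 1]]]}}

```text
time: 10.65
position: [0.6117, -0.1608, 0.1423]
tool_rot: [-0.6, 0.372, -0.375, 0.601]
ft_force: [-0.1, 1.5, 6.5]
grip_width: 0.0134
```

```bash
python3 st.py
```

```text
10.65 [ 0.61165 -0.16076  0.14228] F [-0.08  1.54  6.51] M [0.45  0.18  0.189] v 0.0182 w 0.013392070064785136 yaw -63.74 down [ 3.8e-03 -7.0e-04 -1.0e+00] q6 -0.893
```

Call:
{"api": "jog_arm", "payload": {"increments": [[[0, 0.2, -3, -0.0003, -0.0002, -0.0005, 1], [0, 0.2, -6, -0.0003, -0.0002, -0.0004, 1], [0, 0.2, -9, -0.0003, -0.0002, -0.0002, 1], [0, 0.2, -12, -0.0003, -0.0002, -0.0001, 1], [0, 0.2, -15, -0.0003, -0.0002, 0, 1], [0, 0.2, -18, -0.0003, -0.0002, 0.0002, 1], [0, 0.2, -20, -0.0003, -0.0002, 0.0003, 1], [0, 0.2, -20, -0.0003, -0.0002, 0.0003, 1]]]}}

```text
time: 11.45
position: [0.6122, -0.1607, 0.1432]
tool_rot: [-0.527, 0.471, -0.472, 0.527]
ft_force: [0.3, 1.8, 4.9]
grip_width: 0.0136
```

```bash
python3 st.py 6 w;  python3 - <<'E'
import cv2
t=cv2.imread("pics/wrist6.png");cv2.imwrite("pics/c6.png",cv2.resize(t[130:250,175:335],(800,600),interpolation=cv2.INTER_NEAREST))
E
```

```text
11.45 [ 0.61216 -0.16071  0.1432 ] F [0.32 1.82 4.92] M [ 0.455 -0.124  0.111] v 0.0235 w 0.013578696610047413 yaw -83.68 down [ 0.0019 -0.0013 -1.    ] q6 -0.543
```

View pics/c6.png

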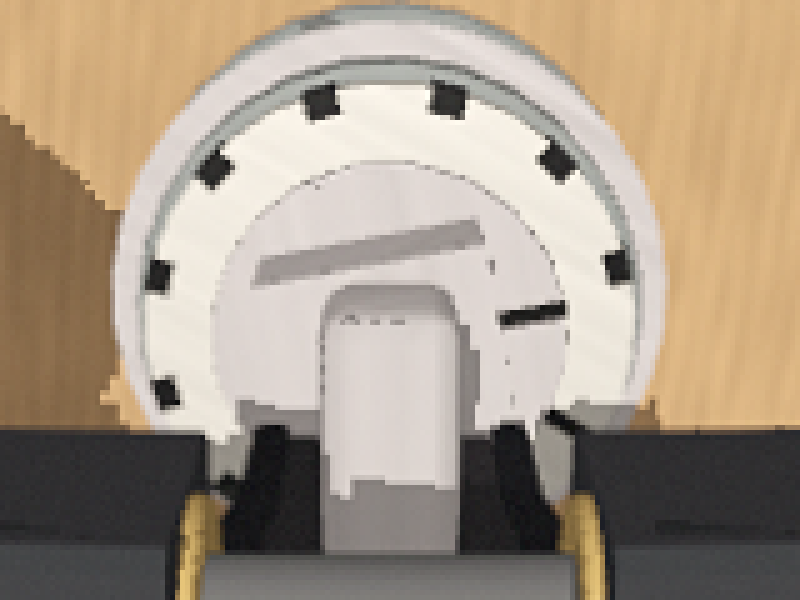

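Call:
{"api": "jog_arm", "payload": {"increments": [[[0, 0.1, -3, -0.0006, -0.0003, -0.0005, 1], [0, 0.1, -6, -0.0006, -0.0003, -0.0004, 1], [0, 0.1, -9, -0.0006, -0.0003, -0.0003, 1], [0, 0.1, -12, -0.0006, -0.0003, -0.0001, 1], [0, 0.1, -15, -0.0006, -0.0003, 0, 1], [0, 0.1, -18, -0.0006, -0.0003, 0.0001, 1], [0, 0.1, -21, -0.0006, -0.0003, 0.0002, 1], [0, 0.1, -21, -0.0006, -0.0003, 0.0002, 1]]]}}

```text
time: 12.3
position: [0.6126, -0.1608, 0.1441]
tool_rot: [0.432, -0.559, 0.56, -0.433]
ft_force: [0.4, 2.3, 5.5]
grip_width: 0.0132
```

```bash
python3 st.py 7 w;  python3 - <<'E'
import cv2
t=cv2.imread("pics/wrist7.png");cv2.imwrite("pics/c7.png",cv2.resize(t[130:250,175:335],(800,600),interpolation=cv2.INTER_NEAREST))
E
```

```text
12.3 [ 0.6126  -0.16081  0.14413] F [0.36 2.29 5.52] M [ 0.472 -0.141  0.189] v 0.0256 w 0.013233438785946888 yaw -104.61 down [ 0.0022 -0.0016 -1.    ] q6 -0.177
```

View pics/c7.png

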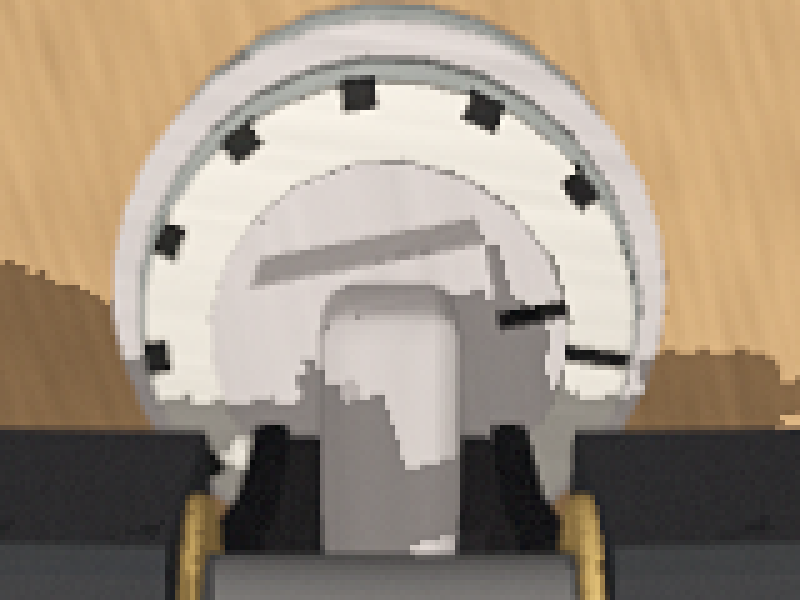

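Run:
```python
from h import *
i=dict(np.load("wrist7.npz"))
P=lambda x,y,z:onz(i,(175+x/5-.5,130+y/5-.5),z,True)[:2]
ang=lambda d:np.degrees(np.arctan2(d[1],d[0]))
n=[P(498,320,.070),P(567,310,.070)];k=[P(567,352,.063),P(630,361,.063)]
for c in ([.6106,-.162],[.6108,-.1615]):
  print("nut",ang(n[1]-n[0]),ang(n[1]-c),ang(n[0]-c),"collar",ang(k[1]-k[0]),ang(k[1]-c),ang(k[0]-c))
```

```text
nut -6.198826495469296 -4.281576066661709 -3.097326210588378 collar -23.261716925653094 -22.297581500151068 -21.95131073706318
nut -6.198826495469296 -5.256049956953524 -4.6684761066690825 collar -23.261716925653094 -23.0241075676463 -22.938783018098846
```

Call:
{"api": "jog_arm", "payload": {"increments": [[[0, 0.1, -3, -0.0008, -0.0003, -0.0005, 1], [0, 0.1, -6, -0.0008, -0.0003, -0.0004, 1], [0, 0.1, -9, -0.0008, -0.0003, -0.0003, 1], [0, 0.1, -12, -0.0008, -0.0003, -0.0001, 1], [0, 0.1, -15, -0.0008, -0.0003, 0, 1], [0, 0.1, -17, -0.0008, -0.0003, 0.0001, 1], [0, 0.1, -17, -0.0008, -0.0003, 0.0001, 1], [0, 0.1, -17, -0.0008, -0.0003, 0.0001, 1]]]}}

```text
time: 13.15
position: [0.6129, -0.161, 0.1448]
tool_rot: [0.345, -0.616, 0.618, -0.346]
ft_force: [0.5, 2.1, 5.3]
grip_width: 0.0139
```

```bash
python3 st.py 8 w;  python3 - <<'E'
import cv2
t=cv2.imread("pics/wrist8.png");cv2.imwrite("pics/c8.png",cv2.resize(t[130:250,175:335],(800,600),interpolation=cv2.INTER_NEAREST))
E
```

```text
13.15 [ 0.61287 -0.16103  0.14484] F [0.53 2.14 5.34] M [ 0.453 -0.125  0.069] v 0.002 w 0.013903006297405984 yaw -121.46 down [ 0.0025 -0.0021 -1.    ] q6 0.117
```

View pics/c8.png

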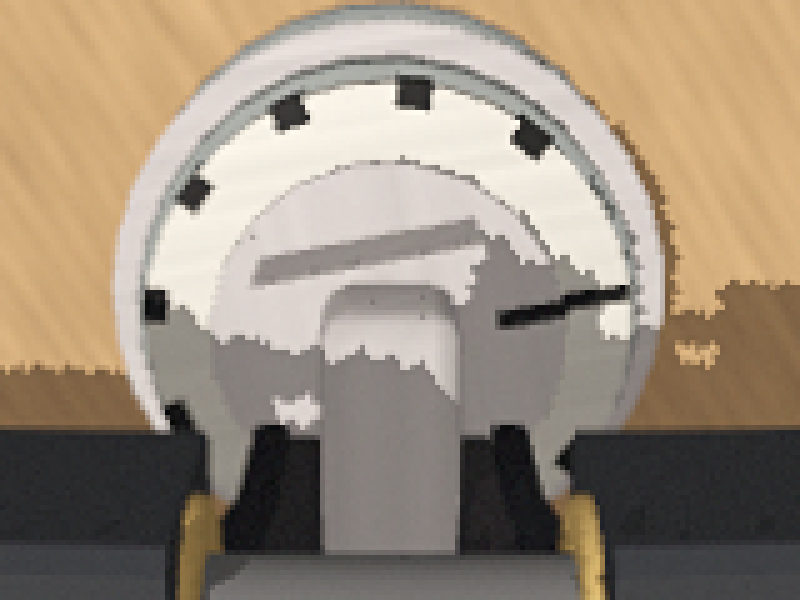

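Lines meet, with the key still pressed at about 7 N. Backing off the flank, then lifting.

Call:
{"api": "jog_arm", "payload": {"increments": [[[0, 0, 3, 0, 0, -0.0003, 1], [0, 0, 6, 0, 0, -0.0002, 1], [0, 0, 6, 0, 0, 0.001, 1], [0, 0, 6, 0, 0, 0.004, 1], [0, 0, 6, 0, 0, 0.008, 1], [0, 0, 6, 0, 0, 0.014, 1], [0, 0, 6, 0, 0, 0.022, 1], [0, 0, 6, 0, 0, 0.03, 1]]]}}

```text
time: 14.0
position: [0.6127, -0.1612, 0.1756]
tool_rot: [0.377, -0.597, 0.599, -0.378]
ft_force: [0.7, 0.3, -2.2]
grip_width: 0.0138
```

```bash
python3 st.py
```

```text
14.0 [ 0.61266 -0.16124  0.17561] F [ 0.71  0.31 -2.19] M [-0.107  0.071 -0.043] v 0.1621 w 0.01375113082025262 yaw -115.46 down [ 0.0023 -0.0022 -1.    ] q6 0.012
```

Call:
{"api": "jog_arm", "payload": {"increments": [[[0, 0, 0, 0, 0, 0.02, 1], [0, 0, 8, 0, 0, 0.046, 1], [0, 0, 16, -0.01, 0.011, 0.046, 1], [0, 0, 24, -0.025, 0.028, 0.046, 1], [0, 0, 32, -0.04, 0.045, 0.046, 1], [0, 0, 40, -0.055, 0.061, 0.046, 1], [0, 0, 48, -0.07, 0.078, 0.046, 1], [0, 0, 56, -0.085, 0.095, 0.046, 1]]]}}

```text
time: 14.8
position: [0.5271, -0.0659, 0.2226]
tool_rot: [-0.614, 0.348, -0.35, 0.616]
ft_force: [0.6, -0.6, -1.5]
grip_width: 0.0136
```

```bash
python3 st.py 9 wt
```

```text
14.8 [ 0.52709 -0.06586  0.22255] F [ 0.57 -0.63 -1.51] M [-0.05   0.016  0.027] v 1.1826 w 0.013604890138184798 yaw -59.15 down [ 0.004  0.    -1.   ] q6 -0.875
```

View pics/wrist9.png

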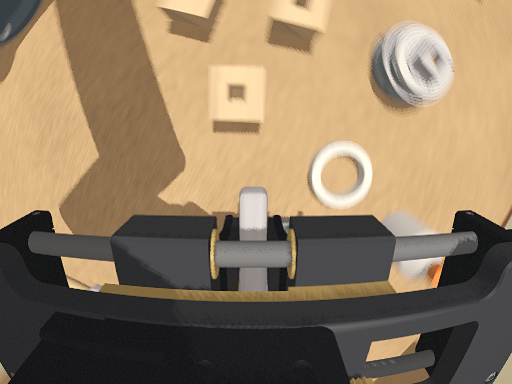

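Call:
{"api": "jog_arm", "payload": {"increments": [[[0, 0, 8, -0.01, 0.011, 0, 1], [0, 0, 16, -0.02, 0.022, 0, 1], [0, 0, 24, -0.03, 0.034, 0, 1], [0, 0, 32, -0.04, 0.045, 0, 1], [0, 0, 40, -0.05, 0.056, 0, 1], [0, 0, 48, -0.06, 0.0675, 0, 1], [0, 0, 56, -0.06, 0.0675, 0, 1], [0, 0, 64, -0.06, 0.0675, 0, 1]]]}}

```text
time: 15.7
position: [0.4658, 0.003, 0.2231]
tool_rot: [0.706, 0.031, -0.03, -0.706]
ft_force: [1.1, 0.1, -1.0]
grip_width: 0.0137
```

```bash
python3 st.py
```

```text
15.7 [0.46582 0.00298 0.2231 ] F [ 1.1   0.11 -0.96] M [ 0.013 -0.044  0.003] v 1.3799 w 0.01367626725689725 yaw 4.93 down [ 7.e-04  0.e+00 -1.e+00] q6 -1.891
```

Call:
{"api": "jog_arm", "payload": {"increments": [[[0, 0, 8, 0.001, -0.0013, 0, 1], [0, 0, 16, 0.001, -0.0013, 0, 1], [0, 0, 22.5, 0.001, -0.0013, 0, 1], [0, 0, 22.5, 0.001, -0.0013, 0, 1], [0, 0, 22.5, 0.001, -0.0013, 0, 1], [0, 0, 22.5, 0.001, -0.0013, 0, 1]]]}}

```text
time: 16.3
position: [0.4672, 0.0014, 0.2233]
tool_rot: [0.687, 0.167, -0.166, -0.687]
ft_force: [0.0, -0.4, -0.3]
grip_width: 0.0133
```

```bash
python3 st.py 10 wt
python3 - <<'E'
import cv2,numpy as np
a=cv2.imread("pics/wrist10.png")[140:240,195:328];b=cv2.imread("pics/top10.png")[151:211,277:357]
cv2.imwrite("pics/c10.png",np.hstack([cv2.resize(a,(400,300)),cv2.resize(b,(400,300),interpolation=cv2.INTER_CUBIC)]))
a=cv2.imread("pics/wrist10.png")[140:215,205:305];cv2.imwrite("pics/c10b.png",cv2.resize(a,(800,600),interpolation=cv2.INTER_NEAREST))
E
```

```text
16.3 [0.46723 0.00137 0.22334] F [ 0.05 -0.43 -0.31] M [0.073 0.049 0.024] v 0.0115 w 0.013308036262386656 yaw 27.29 down [ 1.3e-03 -1.0e-04 -1.0e+00] q6 -2.284
```

View pics/c10.png

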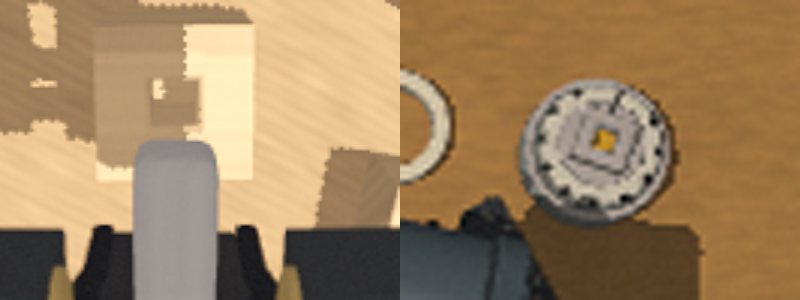

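View pics/c10b.png

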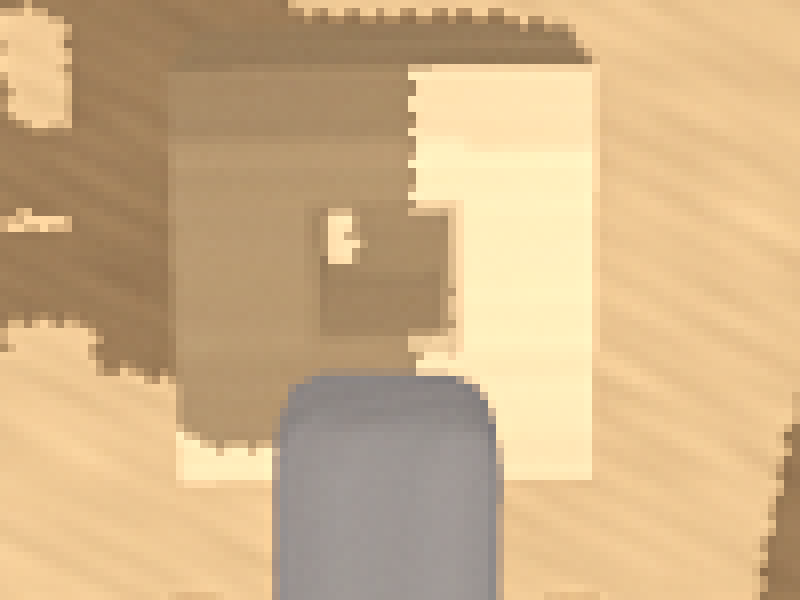

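Run:
```python
from h import *
i=dict(np.load("wrist10.npz"))
P=lambda x,y,z:onz(i,(205+x/8-.5,140+y/8-.5),z,True)[:2]
print(np.mean([P(168,65,.055),P(600,65,.055),P(593,480,.055),P(175,482,.055)],0),"hole",np.mean([P(307,202,.055),P(460,202,.055),P(460,356,.055),P(307,356,.055)],0))
a=cv2.imread("pics/w3.png")[140:260,190:320];b=cv2.imread("pics/wrist10.png")[140:260,190:320]
m=lambda t:t[45:60,45:85].astype(int).sum(2).mean(1).round()
print(m(a),m(b))
```

```text
[0.46735332 0.0017137 ] hole [0.46775802 0.00184497]
[549. 536. 489. 480. 479. 474. 471. 474. 480. 488. 493. 505. 515. 517.
 519.] [547. 534. 491. 481. 477. 472. 471. 474. 480. 486. 496. 513. 516. 518.
 517.]
```

Call:
{"api": "jog_arm", "payload": {"increments": [[[0, 0.1, 0, -0.0001, 0.0002, -0.03, 1], [0, 0.1, 0, -0.0001, 0.0002, -0.065, 1], [0, 0.1, 0, -0.0001, 0.0002, -0.085, 1], [0, 0.1, 0, -0.0001, 0.0002, -0.092, 1], [0, 0.1, 0, -0.0001, 0.0002, -0.1, 1], [0, 0.1, 0, -0.0001, 0.0002, -0.11, 1], [0, 0.1, 0, -0.0001, 0.0002, -0.115, 1], [0, 0.1, 0, -0.0001, 0.0002, -0.115, 1]]]}}

```text
time: 17.2
position: [0.4668, 0.0018, 0.1079]
tool_rot: [-0.687, -0.167, 0.168, 0.687]
ft_force: [0.5, -0.7, -1.2]
grip_width: 0.014
```

```bash
python3 st.py
```

```text
17.2 [0.46679 0.00177 0.10795] F [ 0.53 -0.73 -1.16] M [0.077 0.072 0.001] v 0.0136 w 0.01401441716327367 yaw 27.35 down [-1.3e-03  2.0e-04 -1.0e+00] q6 -2.284
```

Inside the hole with no contact force. Lowering to about 0.5 mm above the floor.

Call:
{"api": "jog_arm", "payload": {"increments": [[[0, 0, 0, 0, 0, -0.006, 1], [0, 0, 0, 0, 0, -0.013, 1], [0, 0, 0, 0, 0, -0.019, 1], [0, 0, 0, 0, 0, -0.023, 1], [0, 0, 0, 0, 0, -0.025, 1], [0, 0, 0, 0, 0, -0.0258, 1], [0, 0, 0, 0, 0, -0.0258, 1], [0, 0, 0, 0, 0, -0.0258, 1]]]}}

```text
time: 18.0
position: [0.4669, 0.0017, 0.0823]
tool_rot: [-0.687, -0.167, 0.167, 0.687]
ft_force: [-0.0, -0.5, -1.3]
grip_width: 0.0137
```

```bash
python3 st.py
```

```text
18.0 [0.46694 0.00173 0.08228] F [-0.04 -0.54 -1.27] M [ 0.085  0.047 -0.006] v 0.0033 w 0.013746140563970832 yaw 27.34 down [-1.e-03  1.e-04 -1.e+00] q6 -2.284
```

Call:
{"api": "jog_arm", "payload": {"increments": [[[0, 0, 0, 0, 0, -0.0007, 1], [0, 0, 0, 0, 0, -0.0007, 1], [0, 0, 0, 0, 0, -0.0007, 0.6], [0, 0, 0, 0, 0, -0.0007, 0.3], [0, 0, 0, 0, 0, -0.0007, 0], [0, 0, 0, 0, 0, -0.0007, -0.5], [0, 0, 0, 0, 0, -0.0007, -1], [0, 0, 0, 0, 0, -0.0007, -1]]]}}

```text
time: 18.8
position: [0.4669, 0.0017, 0.0816]
tool_rot: [-0.687, -0.167, 0.167, 0.687]
ft_force: [-0.1, -0.8, 0.1]
grip_width: 0.0499
```

Call:
{"api": "jog_arm", "payload": {"increments": [[[0, 0, 0, 0, 0, 0, -1], [0, 0, 0, 0, 0, 0, -1], [0, 0, 0, 0, 0, 0, -1], [0, 0, 0, 0, 0, 0, -1]]]}}

```text
time: 19.2
position: [0.4669, 0.0017, 0.0816]
tool_rot: [-0.687, -0.167, 0.167, 0.687]
ft_force: [0.6, -1.0, -0.9]
grip_width: 0.0811
```

Call:
{"api": "jog_arm", "payload": {"increments": [[[0, 0, 0, 0, 0, 0.02, -1], [0, 0, 0, 0, 0, 0.05, -1], [0, 0, 0, 0, 0, 0.09, -1], [0, 0, 0, 0, 0, 0.13, -1], [0, 0, 0, 0, 0, 0.17, -1], [0, 0, 0, -0.03, 0.04, 0.17, -1], [0, 0, 0, -0.05, 0.08, 0.17, -1], [0, 0, 0, -0.05, 0.08, 0.17, -1]]]}}

```text
time: 20.0
position: [0.4126, 0.0852, 0.2516]
tool_rot: [-0.686, -0.167, 0.17, 0.688]
ft_force: [0.5, -1.0, -0.2]
grip_width: 0.0871
```

Call:
{"api": "jog_arm", "payload": {"increments": [[[0, 0, 0, 0, 0.03, 0, -1], [0, 0, 0, 0, 0.06, 0, -1], [0, 0, 0, 0, 0.06, 0, -1]]]}}

```text
time: 20.3
position: [0.4127, 0.1472, 0.2516]
tool_rot: [-0.685, -0.169, 0.171, 0.688]
ft_force: [0.4, 0.0, 0.6]
grip_width: 0.0869
```

```bash
python3 st.py 11 wts
python3 - <<'E'
import cv2,numpy as np
r=lambda a:cv2.resize(a,(400,300),interpolation=cv2.INTER_CUBIC)
t=cv2.imread("pics/top11.png");s=cv2.imread("pics/side11.png")
cv2.imwrite("pics/c11.png",np.vstack([np.hstack([r(t[151:211,277:357]),r(t[191:251,232:312])]),np.hstack([r(s[225:285,258:338]),r(s[191:251,190:270])])]))
E
```

```text
20.3 [0.41267 0.14716 0.25159] F [0.44 0.05 0.64] M [ 0.058  0.056 -0.028] v 0.0526 w 0.08686752216987385 yaw 27.8 down [-0.0039  0.0028 -1.    ] q6 -1.974
```

View pics/c11.png

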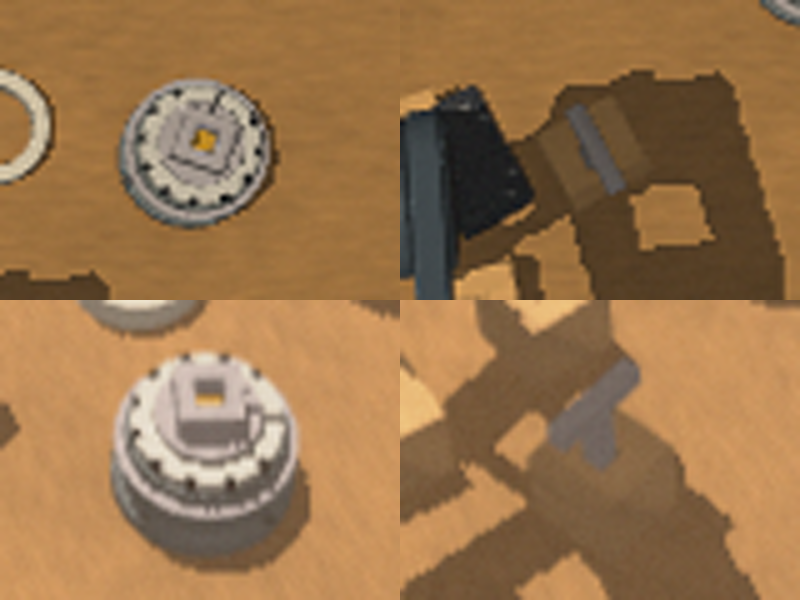

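View pics/top11.png

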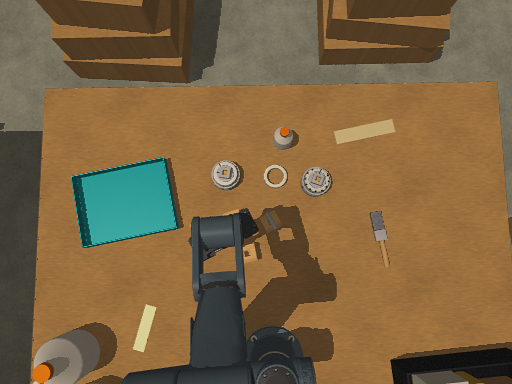

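Run:
```python
import cv2,numpy as np
r=lambda a:cv2.resize(a,(400,400),interpolation=cv2.INTER_NEAREST)
t=cv2.imread("pics/top11.png");s=cv2.imread("pics/side11.png")
cv2.imwrite("pics/c12.png",np.hstack([r(t[161:201,297:337]),r(s[233:273,279:319])]))
```

```text
(no output)
```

View pics/c12.png

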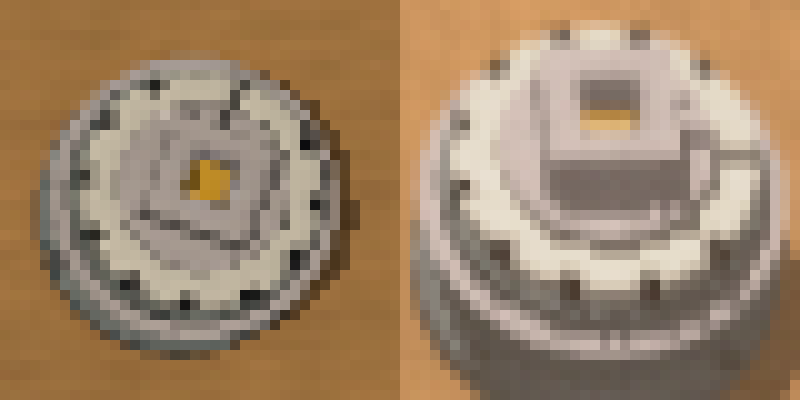

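The line is too coarse in the fixed views, so I'll take one wrist look at the nut before handing in. There is plenty of time.

Call:
{"api": "jog_arm", "payload": {"increments": [[[0, 0, 0, 0.029, -0.036, 0, -1], [0, 0, 0, 0.058, -0.072, 0, -1], [0, 0, 0, 0.087, -0.109, 0, -1], [0, 0, 0, 0.116, -0.145, 0, -1], [0, 0, 0, 0.145, -0.181, 0, -1], [0, 0, 0, 0.175, -0.218, 0, -1], [0, 0, 0, 0.204, -0.254, 0, -1], [0, 0, 0, 0.233, -0.291, 0, -1]]]}}

```text
time: 21.25
position: [0.646, -0.1502, 0.2509]
tool_rot: [-0.686, -0.166, 0.17, 0.688]
ft_force: [0.2, -0.1, 0.2]
grip_width: 0.0872
```

Call:
{"api": "jog_arm", "payload": {"increments": [[[0, 0, 0, 0, 0, 0, -1], [0, 0, 0, 0, 0, 0, -1], [0, 0, 0, 0, 0, 0, -1]]]}}

```text
time: 21.55
position: [0.6446, -0.1501, 0.2503]
tool_rot: [-0.685, -0.165, 0.17, 0.688]
ft_force: [0.6, -0.8, 0.5]
grip_width: 0.087
```

```bash
python3 st.py 12 wst
python3 - <<'E'
from h import *
i=dict(np.load("wrist12.npz"));u=proj(i,[.611,-.162,.07])[0];print(u)
x,y=np.clip((u-[50,37]).astype(int),0,None);print(x,y)
a=cv2.resize(cv2.imread("pics/wrist12.png")[y:y+75,x:x+100],(440,330),interpolation=cv2.INTER_CUBIC)
s=cv2.resize(cv2.imread("pics/side12.png")[191:251,190:270],(360,330),interpolation=cv2.INTER_CUBIC)
cv2.imwrite("pics/c13.png",np.hstack([a,s]))
E
```

```text
21.55 [ 0.64457 -0.15012  0.25034] F [ 0.61 -0.84  0.53] M [ 0.001 -0.001  0.063] v 0.0256 w 0.08697300265257879 yaw 27.43 down [-0.0077  0.0024 -1.    ] q6 -2.446
[255.56727506 142.89318644]
205 105
```

View pics/c13.png

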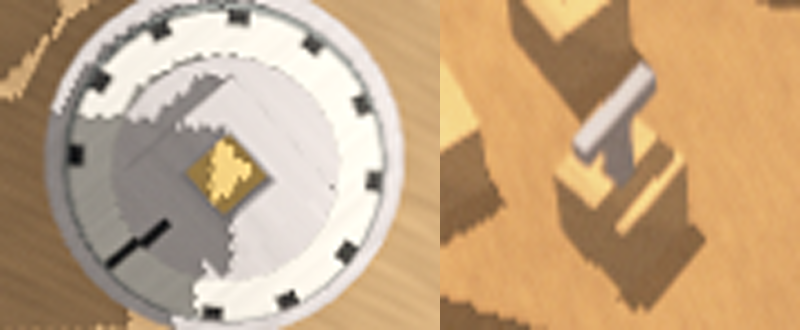

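Run:
```python
from h import *
i=dict(np.load("wrist12.npz"))
P=lambda x,y,z:onz(i,(205+x/4.4-.5,105+y/4.4-.5),z,True)[:2]
ang=lambda d:np.degrees(np.arctan2(d[1],d[0]))
n=[P(168,224,.0708),P(140,243,.0708)];k=[P(138,240,.063),P(107,266,.063)]
r=[P(228,132,.0908),P(275,180,.0908),P(225,220,.0908),P(184,174,.0908)];c=np.mean(r,0);print(c,[ang(r[j]-r[j-1]) for j in range(4)])
print(ang(n[1]-n[0]),ang(n[1]-c),ang(n[0]-c),"|",ang(k[1]-k[0]),ang(k[1]-c),ang(k[0]-c))
hand_in()
```

```text
[ 0.61057816 -0.16167624] [np.float64(161.2600626112421), np.float64(71.77577409868525), np.float64(-23.496371336287538), np.float64(-111.25172870731151)]
-28.424822402102322 -21.721534053898267 -18.899245078832454 | -22.75182604460638 -22.3751839393086 -22.241225487581257
the job is handed in; nothing more can be done
```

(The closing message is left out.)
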